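# Close a sprung slide press and hold it shut

### The arm

A 6-joint arm with a two-finger parallel gripper is mounted at the origin on the work surface. World frame = base frame: x ahead of the robot, y to its left, z up, the work surface at z = 0. Lengths are in m, angles in rad, forces in N, time in s.
With the tool pointing down it reaches from about 0.325 to 0.775 m from the base axis. Payload 5.5 kg.
Tool frame: the origin (TCP) lies midway between the tips of the shut fingers; the grasp point (between the pads) lies behind it (arm.pinch_z is the z of the grasp point in the tool frame, in m); z points along the fingers, y is the line along which they close (so a half turn about z gives the same grasp; the last joint's range is limited). The gripper opens to 88 mm and grips with 3 to 60 N. Pads are 20 mm wide; open, the fingers measure 115 mm over their backs; the gripper's body (75 mm by 178 mm) begins 61 mm behind the grasp point.
Start: joints at [-1.199, 0.091, 1.231, -0, 1.82, -0.057], TCP at [0.249, -0.546, 0.191] pointing down, gripper open.
Joint ranges: [-2.87, 2.87], [-0.86, 2.18], [0.17, 2.46], [-1.51, 4.65], [0.06, 2.69], [-2.65, 2.65]. Speed limits (rad/s): [2.57, 2.57, 3.01, 3.14, 3.14, 3.14].

### API

Orientations are given as a unit quaternion [x, y, z, w].
In Python, from rig import arm gives the robot as it stands.
- The arm moves only by the tool send_rows, never from a script. Its arguments are lists of equal length, an entry for each row: "slide": the shift along the world's x, y, z in m, a list of three; "twist": the turn about the world's z in rad. In form: {"slide": [[tx, ty, tz], ...], "twist": [twist, ...]}. A call has 1 to 8 rows; each row is the pose to reach, as a shift and turn from the pose commanded when the call began; what a row does not reach only later rows make up. A row lasts 1/8 s, in which the tool goes at most 62.5 mm and 10.7 degrees, less where a joint would pass 70% of its speed; a pose out of reach is approached as far as the arm can. A call with a gripper value outside its range is refused whole. "claw" is the closure, from 0 (fully open) to 1 (shut), set as the call begins (left out, the last holds). The fingers move at their own pace and stop on an object; "squeeze" is the grip in N (left out, the last holds). Time passes only in rows, so rows that repeat a pose let the fingers close. It gives the time, the measured TCP pose, the force, the opening and the grip force at its end, in the units of the state.
- arm.state(): the state, without advancing time (a new reading comes with each control period).
- arm.capture(name): name is "scene" or "top" or "wrist"; returns a dict with "pixels" (400x640x3 uint8, red, green, blue), "range_z" (400x640 float32, m along the optical axis (not along the pixel's ray), 0 where there is no reading), "K" (3x3 intrinsics, pixels), "k1" (the pictures are not rectified: a ray, as slopes to the right and down, at radius r is drawn at 1 + k1 r^2 times it, then the intrinsics apply), "rvec" (rotation vector, rad) and "tvec" (3), from world to camera coordinates, as OpenCV has them. Camera axes: x right, y down, z forward; pixel columns grow to the right and rows downward; lengths in m; the calibration is good to about 2 mm. A picture is of the moment at which its call begins.
- arm.job_done(): hands the job in; it is judged then, once.
The state is a dict: "time_s": time; "joint_positions": joint angles; "qd": joint speeds; "joint_torque": joint torques, N m; "eef_pos": TCP position; "tool_rot": TCP orientation; "force": force on the tool from outside, world axes, zero at the start; "ft_torque": the same for the moment, N m; "gripper_width": opening from 0.0 (shut) to 1.0 (fully open); "grip_force": force on a finger pad.
Only numpy, scipy, OpenCV 4.12 (cv2) and the standard library are available. Lean on these libraries where they do the work, as an engineer would, in place of code of your own. Each camera call takes 0.05 s, during which the arm holds its last target. There are 200 camera calls.

### The job

Close the slide press on the lab bench: pick up its loose upper half by the grip, lower it over the two dowels of the lower half the right way round (tongue over tongue, large hole on large dowel), and push it down against the spring until the two halves meet flush. Finish while still holding it pressed shut, gripper on it; do not let go, and leave the bottle, the slide box and the dish where they are.

Things in the scene. Friction and masses are not known exactly. Their poses are not given: they have to be found in the camera images.
- plate_grip (a point): Centre of the upper half's black grip rib: 50 mm long (along the plate), 28 mm wide, 36 mm tall, gripped across the 28 mm; 30 mm above the underside of the loose aluminium plate (140 x 70 x 12 mm) it stands on mid-plate. 0.25 to 0.45 kg in all, starts flat on the bench, right way up, left or right of the lower half. x axis: along the plate to the large hole and tongue; z up.
- hole_large (a point): Centre of the upper plate's large through-hole (18 mm) at its underside, 54 mm from the plate's middle, at the end with a tongue (16 mm long, 36 mm wide, added to the 140 mm). Axes as plate_grip.
- hole_small (a point): Centre of the small through-hole (12 mm) at the plate's underside, 54 mm from the middle the other way.
- dowel_large (a point): Foot of the large steel dowel (16 mm diameter, 22 mm tall, top 8 mm tapered) on the lower half's top face, 28 mm above the bench. Lower half, fixed: aluminium block 140 x 70 mm plus a 16 x 36 mm tongue at this end, on a dark steel foot plate 190 x 100 x 8 mm. The dowel is 54 mm from the block's middle. x axis: along the block to the tongue; z up.
- dowel_small (a point): Foot of the small steel dowel (10 mm diameter, 22 mm tall, top 8 mm tapered) on the block's top face, 54 mm from the block's middle the other way.
- cradle (a joint): Sprung slide cradle (80 x 34 mm, black, glass slide on top) in the block's middle; free, it stands 5 mm above the block's top face. Value: m pushed down, 0 free, 0.005 when the upper half lies flush on the block. The spring pushes back with 6 N at first, 14 N at flush, more than the upper half weighs, so the halves part again if not pressed.
- reagent_mid (a point): Bystander: amber glass reagent bottle, 56 mm across, 110 mm tall; this point is on its axis 55 mm above the bench.
- slide_box_mid (a point): Bystander: closed flat slide box, 172 x 92 x 33 mm; this point is its centre.
- dish_mid (a point): Bystander: pale translucent, lidded Petri dish, 92 mm across, 15 mm high; this point is its centre.
Mind the look-alikes: they are no part of the job. What is shaped like the part that bears dowel_large but blue, orange or red is not meant.

How it is judged:
By the outcome, as a careful person would: the job done as asked, in the order asked, and still so for the second after the job is handed in, while the arm keeps its last pose, push and grip.
It also fails if it takes over 38 s, if anything falls off the work surface, if the arm or the gripper's body presses on something with over 40 N, if the wrist force passes 120 N, or if a joint passes its speed limit or range.

## Working session

There is one attempt and no reset: what is moved stays moved. The work goes in short steps, Python scripts to look and compute and a tool call to move; the robot and the scene stay as the last step left them, time stands still between calls to the robot, and variables do not carry over. Pictures are saved under pics/ and viewed, at most 10 in all, crops included, and the job is handed in when it is done.

Besides the shell and the picture viewer there is one more tool, called after "Call:" as name([rows], argument=value, ...), one row to a line, values as JSON. send_rows: Moves the arm, as the interface text tells. Its arguments: {"type":"object","properties":{"slide":{"type":"array"},"twist":{"type":"array"},"claw":{"type":"number"},"squeeze":{"type":"number"}},"required":["slide","twist"]}

```bash
mkdir -p pics; cat > h.py <<'E'
from rig import arm
import numpy as np, cv2
def cap(n,save=None):
    c=arm.capture(n)
    if save: cv2.imwrite('pics/'+save,c['pixels'][:,:,::-1])
    return c
def cloud(c):
    h,w=c['range_z'].shape
    uv=np.stack(np.meshgrid(np.arange(w),np.arange(h)),-1).reshape(-1,1,2).astype(np.float64)
    p=cv2.undistortPoints(uv,np.array(c['K'],float),np.array([c['k1'],0,0,0,0],float)).reshape(h,w,2)
    z=c['range_z'][...,None]
    P=np.concatenate([p*z,z],-1)
    R=cv2.Rodrigues(np.array(c['rvec'],float))[0]
    W=(P-np.array(c['tvec'],float).reshape(3))@R
    W[c['range_z']==0]=np.nan
    return W
E
python3 - <<'E'
from h import *
for n in('top','scene'):
    c=cap(n,n+'1.png'); W=cloud(c); np.savez(''+n+'1.npz',W=W,px=c['pixels'])
    print(n,c['k1'],c['K'],(-cv2.Rodrigues(np.array(c['rvec'],float))[0].T@np.array(c['tvec'],float).reshape(3)).round(3))
print(arm.pinch_z,arm.state())
E
```

```text
top -0.04699145336128715 [[497.08485744   0.         318.41202264]
 [  0.         497.08485744 197.60106514]
 [  0.           0.           1.        ]] [ 0.396 -0.004  1.306]
scene -0.08106124469947694 [[391.70227165   0.         319.14279324]
 [  0.         391.70227165 205.19482889]
 [  0.           0.           1.        ]] [ 0.984 -0.573  1.027]
-0.0187 {'time_s': 0.1, 'joint_positions': array([-1.19872622e+00,  9.17805282e-02,  1.23174368e+00, -3.99266012e-05,
        1.81981499e+00, -5.67009938e-02]), 'qd': array([-8.84237127e-05, -2.88445953e-03, -3.93243846e-03,  5.61938682e-06,
        9.42568428e-04, -5.25908461e-04]), 'joint_torque': array([ 4.14728100e-03, -4.47856092e+01, -4.07571030e+01,  7.00301514e-02,
        2.84257298e-02, -1.13525170e-04]), 'eef_pos': array([ 0.24931883, -0.54539209,  0.18963413]), 'tool_rot': array([ 9.77107972e-01,  2.12742211e-01, -1.56243702e-04, -8.59401452e-04]), 'force': array([-1.23757636,  0.85487625,  0.18778413]), 'ft_torque': array([ 0.02579267, -0.0612946 , -0.06101223]), 'grip_force': 0.0, 'gripper_width': 0.997064735011079}
```

View pics/top1.png

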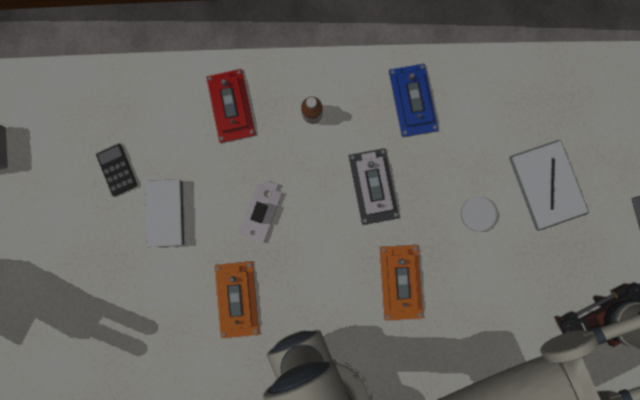

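View pics/scene1.png

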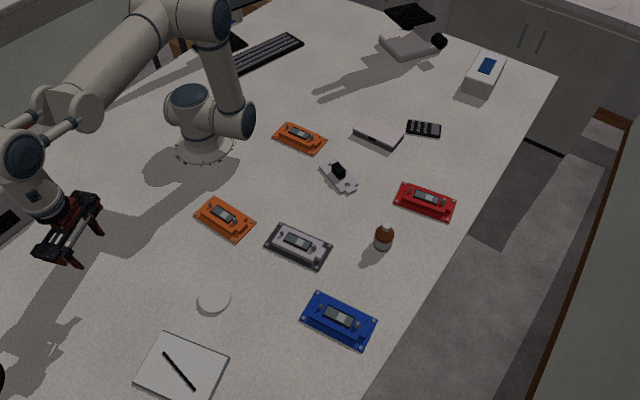

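The top view shows the loose plate at about (262,212), with its black grip at (260,212), and the grey lower half at (374,186). The red, blue and orange ones are decoys. I'll zoom in to check the tongue ends and measure.

```bash
python3 - <<'E'
from h import *
d=np.load('top1.npz');W=d['W'];px=d['px']
a=px[140:255,220:310];b=px[135:250,330:420]
im=np.hstack([cv2.resize(x,None,fx=4.4,fy=4.4,interpolation=cv2.INTER_CUBIC) for x in(a,b)])
cv2.imwrite('pics/crop.png',cv2.convertScaleAbs(im[:,:,::-1],alpha=1.5))
def rect(m,t):
    p=W[m][:,:2].astype(np.float32); p=p[np.isfinite(p).all(1)]
    (c,s,an)=cv2.minAreaRect(p);print(t,len(p),'c',np.round(c,4),'s',np.round(s,4),an,'z',np.nanmedian(W[m][:,2]).round(4))
g=np.zeros(W.shape[:2],bool)
def box(u0,v0,u1,v1,z0,z1):
    m=g.copy();m[v0:v1,u0:u1]=True
    return m&(W[...,2]>z0)&(W[...,2]<z1)
rect(box(225,170,300,250,.006,.02),'plate');rect(box(225,170,300,250,.035,.06),'grip')
rect(box(335,140,412,232,.003,.06),'foot');rect(box(335,140,412,232,.022,.06),'block')
rect(box(335,140,412,232,.04,.06),'dowels')
for u,v in((260,212),(267,194),(252,233),(374,186),(372,158),(380,207)):print(u,v,W[v,u].round(4))
E
```

```text
plate 1194 c [0.4797 0.1655] s [0.1325 0.1872] 41.532474517822266 z 0.0109
grip 225 c [0.4902 0.1621] s [0.0292 0.0498] 68.53465270996094 z 0.0469
foot 2952 c [ 0.556 -0.138] s [0.2023 0.2424] 88.3807373046875 z 0.0228
block 1500 c [ 0.5619 -0.1369] s [0.1563 0.0709] 8.97595500946045 z 0.0281
dowels 37 c [ 0.5554 -0.1393] s [0.1186 0.0126] 11.223172187805176 z 0.046
260 212 [0.4891 0.1567 0.047 ]
267 194 [ 0.5401  0.1438 -0.002 ]
252 233 [0.4377 0.1845 0.0005]
374 186 [ 0.5494 -0.1363  0.0365]
372 158 [ 0.6243 -0.1348  0.0258]
380 207 [ 0.4955 -0.1507  0.0277]
```

View pics/crop.png

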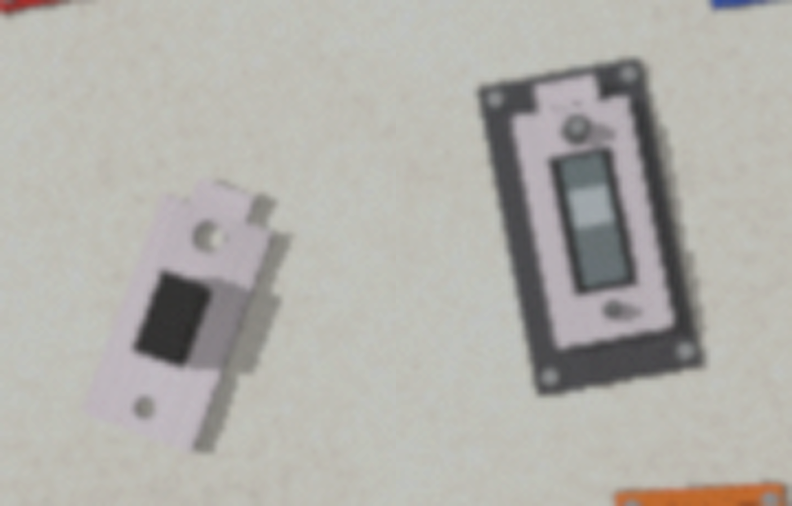

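The crop shows both tongues at the top of the picture (world +x). On the plate, the large hole is at (208,237) and the small hole at (144,407). On the block, the large dowel is at (577,128) and the small one at (615,310). Plate yaw is about -21.5° and block yaw about +9.5°. I'm moving above the grip.

Call:
send_rows([
  [0.017,0.05,0],
  [0.034,0.1,0],
  [0.051,0.15,0],
  [0.068,0.2,0],
  [0.085,0.25,0],
  [0.103,0.303,0],
  [0.12,0.354,0],
  [0.137,0.404,0],
], twist=[-0.05,-0.1,-0.16,-0.22,-0.28,-0.34,-0.4,-0.46], claw=0.2)

```text
time_s: 1.1
eef_pos: [0.3866, -0.1399, 0.1904]
tool_rot: [1.0, -0.017, 0.0, -0.0]
force: [1.1, -0.3, -1.2]
gripper_width: 0.799
grip_force: 0.0
```

Call:
send_rows([
  [0.017,0.05,0],
  [0.034,0.1,-0.01],
  [0.051,0.15,-0.02],
  [0.068,0.2,-0.03],
  [0.085,0.25,-0.04],
  [0.104,0.304,-0.04],
  [0.104,0.304,-0.04],
  [0.104,0.304,-0.04],
], twist=[-0.06,-0.12,-0.18,-0.24,-0.3,-0.34,-0.34,-0.34])

```text
time_s: 2.1
eef_pos: [0.4901, 0.162, 0.1502]
tool_rot: [0.983, -0.184, -0.0, 0.001]
force: [-0.6, 0.1, 0.3]
gripper_width: 0.803
grip_force: 0.0
```

```bash
python3 - <<'E'
from h import *
c=cap('wrist','w1.png');W=cloud(c);np.savez('w1.npz',W=W,px=c['pixels'])
s=arm.state();print(s['time_s'],s['eef_pos'],s['tool_rot'],s['joint_positions'])
m=(W[...,2]>.04)&(W[...,2]<.056)
n,l,st,ce=cv2.connectedComponentsWithStats(m.astype(np.uint8))
for i in range(1,n):
    if st[i,4]>200:
        print(st[i],cv2.minAreaRect(W[l==i][:,:2].astype(np.float32)),np.median(W[l==i][:,2]))
m=(W[...,2]>.007)&(W[...,2]<.017)
n,l,st,ce=cv2.connectedComponentsWithStats(m.astype(np.uint8))
for i in range(1,n):
    if st[i,4]>200:
        print('pl',st[i],cv2.minAreaRect(W[l==i][:,:2].astype(np.float32)),np.median(W[l==i][:,2]))
E
```

```text
2.15 [0.49027077 0.16145404 0.15056357] [ 9.82786352e-01 -1.84745452e-01 -8.09091877e-05  3.11926547e-04] [ 2.52580704e-01 -1.38920649e-01  1.52787592e+00 -5.04524666e-04
  1.75304869e+00  2.19491141e+00]
[ 294  159   32   56 1721] ((0.4941171407699585, 0.16479423642158508), (0.02763214521110058, 0.05026087909936905), 69.06859588623047) 0.04783894847187405
pl [101   0  44  24 508] ((0.690723717212677, 0.26140862703323364), (0.03671243041753769, 0.01774362102150917), 69.60930633544922) 0.008325128756232078
pl [ 547    0   93  114 3482] ((0.5151059031486511, -0.11595787107944489), (0.11213826388120651, 0.051725149154663086), 10.656228065490723) 0.008334581421599731
pl [ 273   89   75  156 8235] ((0.5010313987731934, 0.1619768589735031), (0.07007826119661331, 0.15510861575603485), 68.8160400390625) 0.011968252594981988
pl [ 74 169  78 114 776] ((0.5175634026527405, 0.368816077709198), (0.1352980136871338, 0.004387594759464264), 2.229494333267212) 0.011664280780023871
pl [ 265  289   83   29 1037] ((0.3627084493637085, 0.22140957415103912), (0.09282612055540085, 0.035866256803274155), 68.76700592041016) 0.00811228527208058
pl [352 355  38  43 590] ((0.24531160295009613, 0.1843513548374176), (0.0804084911942482, 0.015328159555792809), 4.672297954559326) 0.007933721712279278
```

View pics/w1.png

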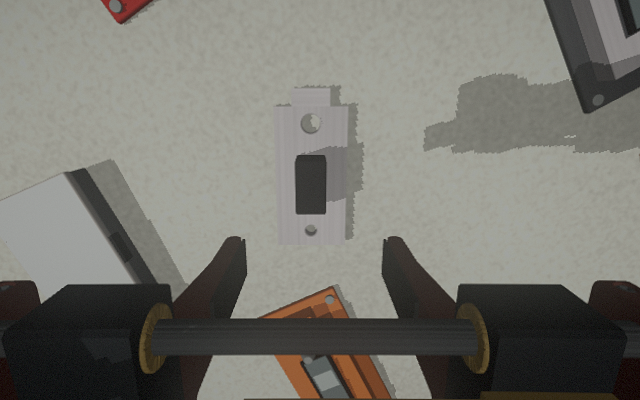

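The wrist view shows the grip at (311,184), between the fingers and aligned with them, with the large hole at (311,122) towards the tongue. The wrist and top estimates agree to about 4 mm, so I'll use the mean, descend and grip.

Call:
send_rows([
  [0.002,0.002,-0.04],
  [0.002,0.002,-0.08],
  [0.002,0.002,-0.11],
  [0.002,0.002,-0.125],
  [0.002,0.002,-0.134],
  [0.002,0.002,-0.134],
], twist=[0,0,0,0,0,0])

```text
time_s: 2.9
eef_pos: [0.4927, 0.164, 0.0171]
tool_rot: [0.983, -0.185, 0.0, -0.0]
force: [-0.2, 0.0, 0.1]
gripper_width: 0.803
grip_force: 0.0
```

Call:
send_rows([
  [0,0,0],
  [0,0,0],
  [0,0,0],
  [0,0,0],
  [0,0,0],
  [0,0,0],
  [0,0,0],
  [0,0,0],
], twist=[0,0,0,0,0,0,0,0], claw=1, squeeze=45)

```text
time_s: 3.9
eef_pos: [0.4925, 0.1643, 0.0166]
tool_rot: [0.983, -0.185, -0.0, 0.0]
force: [-0.5, 0.3, 0.5]
gripper_width: 0.005
grip_force: 0.0
```

The fingers shut fully with no grip force, so I'll look.

```bash
python3 - <<'E'
from h import *
c=cap('wrist');d=cap('scene');t=cap('top')
im=np.vstack([cv2.resize(c['pixels'],(480,300)),cv2.resize(d['pixels'][110:260,250:490],(480,300))])
im2=np.hstack([im,cv2.resize(t['pixels'][140:340,200:320],(320,600))[:600]])
cv2.imwrite('pics/x.png',im2[:,:,::-1])
s=arm.state();print(s)
E
```

```text
{'time_s': 4.05, 'joint_positions': array([ 2.56469213e-01, -9.03114333e-02,  1.72134096e+00,  5.24834480e-06,
        1.51064156e+00,  2.19844373e+00]), 'qd': array([-0.00026439,  0.00012547, -0.0001222 ,  0.00184572,  0.00017318,
        0.00050327]), 'joint_torque': array([ 9.78391181e-04, -3.58345342e+01, -3.97623038e+01, -3.07190290e-02,
       -6.72753481e-02, -1.22340342e-05]), 'eef_pos': array([0.49245113, 0.16429431, 0.01659336]), 'tool_rot': array([ 9.82827688e-01, -1.84525701e-01, -3.65680630e-05,  1.44095765e-05]), 'force': array([-0.6809721 , -0.90669336, -0.05009133]), 'ft_torque': array([0.05175561, 0.033025  , 0.0486425 ]), 'grip_force': 0.0, 'gripper_width': 0.006034100863772028}
```

View pics/x.png

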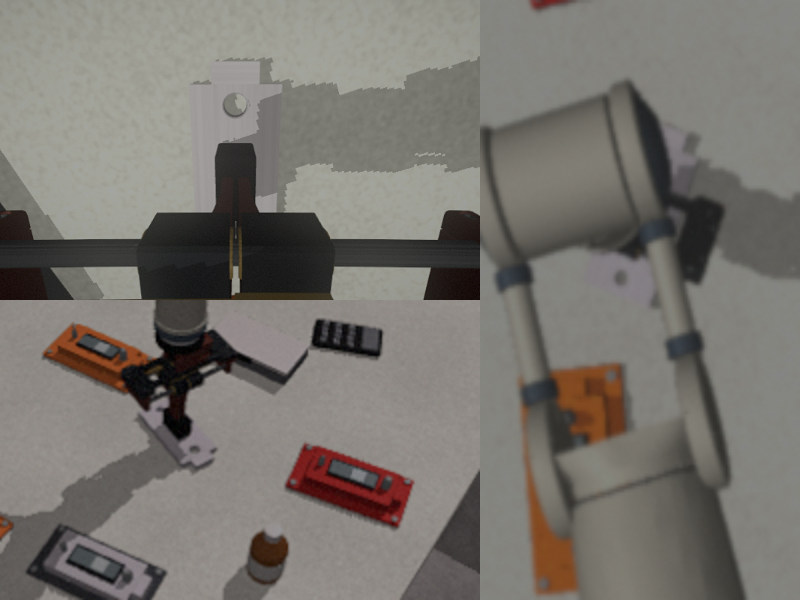

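The rib at (235,160) in the wrist part is in front of the closed fingers, which sit behind it towards the small hole. I'll measure fingers against rib.

```bash
python3 - <<'E'
from h import *
c=cap('wrist');W=cloud(c);d=cap('scene');V=cloud(d)
print(c['rvec'],c['tvec'],'wcam',-cv2.Rodrigues(np.array(c['rvec'],float))[0].T@np.array(c['tvec'],float).reshape(3))
for v in range(180,300,8): print(v,W[v,313].round(3),c['pixels'][v,313])
u=np.array([.932,-.363]);n=np.array([.363,.932]);o=np.array([.492,.1635])
print('scene')
for v in range(150,190,3):
    for uu in range(330,352,4):
        p=V[v,uu]; q=p[:2]-o
        print('(%3d %3d %3d %s)'%(q@u*1000,q@n*1000,p[2]*1000,d['pixels'][v,uu]),end=' ')
    print()
E
```

```text
[-1.67096417  2.44478264  0.34925213] [0.33241414 0.39800419 0.33551703] wcam [0.56425774 0.13683315 0.21063728]
180 [0.523 0.153 0.013] [156 153 152]
188 [0.518 0.155 0.012] [119 116 116]
196 [0.517 0.156 0.026] [44 44 44]
204 [0.517 0.156 0.042] [44 45 43]
212 [0.515 0.156 0.048] [45 43 45]
220 [0.511 0.158 0.047] [45 43 44]
228 [0.507 0.16  0.047] [43 42 42]
236 [0.503 0.161 0.048] [44 43 43]
244 [0.502 0.162 0.055] [39 39 37]
252 [0.502 0.162 0.065] [36 35 33]
260 [0.5   0.162 0.068] [34 33 32]
268 [0.497 0.164 0.07 ] [40 40 39]
276 [0.492 0.165 0.069] [34 34 33]
284 [0.49  0.166 0.071] [33 33 32]
292 [0.487 0.167 0.072] [28 27 26]
scene
( 25 -47 172 [21 22 23]) ( 25 -32 164 [18 17 18]) ( 23 -16 153 [32 26 16]) ( 25  -2 148 [ 6  8 13]) ( 35   5 152 [17 17 16]) ( 34  21 142 [0 2 0]) 
(-100  35   2 [105  99  97]) ( 14 -24 136 [25 21 14]) ( 32 -22 151 [11 12 15]) ( 34  -8 146 [ 5 11 14]) ( 36   4 140 [12 11 15]) (-63  97   1 [124 118 116]) 
(-91  29  -1 [67 64 64]) ( 30 -35 144 [36 33 36]) ( 37 -25 144 [11  9  7]) ( 37 -10 135 [7 0 0]) (-62  79  -2 [145 140 136]) (-52  89   0 [145 1
[... 1044 characters left out ...]
14]) ( 28  17   9 [138 132 136]) ( 35  29   8 [136 126 133]) 
(  6 -33   3 [67 62 66]) ( 18 -25  10 [92 86 90]) ( 25 -13  10 [80 75 80]) ( 32  -1   9 [121 114 118]) ( 41   8  11 [135 128 132]) ( 45  22   6 [135 125 131]) 
( 13 -37  -2 [95 91 89]) ( 29 -32  10 [88 83 85]) ( 37 -21  10 [88 80 84]) ( 42  -8   7 [133 125 130]) ( 49   3   6 [68 63 66]) ( 59  12  11 [133 126 132]) 
( 25 -45  -2 [98 95 92]) ( 32 -33  -1 [80 76 77]) ( 45 -26   6 [88 83 88]) ( 50 -13   2 [120 113 118]) ( 53   0  -2 [108 102 104]) ( 69   5  11 [136 129 135]) 
( 35 -52  -2 [101  95  94]) ( 43 -41  -1 [99 97 92]) ( 54 -32   3 [65 61 64]) ( 65 -23   9 [135 127 132]) ( 73 -13  11 [137 127 131]) ( 80  -1  10 [139 132 137])
```

```bash
python3 - <<'E'
from h import *
d=np.load('w1.npz');W=d['W'];px=d['px']
for v in range(232,290,6):
    print(v,[ (W[v,u].round(3).tolist()) for u in (225,232,238,243)])
    print('   ',[ (W[v,u].round(3).tolist()) for u in (386,392,398,405)])
d=cap('scene');V=cloud(d)
u=np.array([.932,-.363]);n=np.array([.363,.932]);o=np.array([.492,.1635])
Q=np.stack([(V[...,:2]-o)@u,(V[...,:2]-o)@n,V[...,2]],-1)
# points near tool axis on dark things
m=(np.abs(Q[...,0])<.06)&(np.abs(Q[...,1])<.1)&(V[...,2]>.02)
for z in np.arange(.02,.2,.008):
    k=m&(V[...,2]>=z)&(V[...,2]<z+.008)
    if k.sum():print('%.3f'%z,k.sum(),'along',np.percentile(Q[k][:,0],[5,50,95]).round(3),'across',np.percentile(Q[k][:,1],[3,50,97]).round(3),d['pixels'][k].mean(0).round())
E
```

```text
232 [[0.471, 0.273, -0.001], [0.468, 0.266, -0.001], [0.466, 0.259, 0.001], [0.464, 0.254, 0.0]]
    [[0.408, 0.111, -0.0], [0.405, 0.105, -0.001], [0.404, 0.099, 0.0], [0.401, 0.092, -0.0]]
238 [[0.465, 0.275, 0.001], [0.516, 0.197, 0.184], [0.515, 0.194, 0.185], [0.457, 0.257, -0.001]]
    [[0.402, 0.113, 0.0], [0.486, 0.122, 0.184], [0.486, 0.119, 0.185], [0.394, 0.094, -0.001]]
244 [[0.516, 0.199, 0.191], [0.515, 0.195, 0.193], [0.513, 0.193, 0.19], [0.511, 0.192, 0.186]]
    [[0.487, 0.126, 0.189], [0.488, 0.124, 0.193], [0.487, 0.121, 0.194], [0.485, 0.118, 0.192]]
250 [[0.516, 0.196, 0.2], [0.515, 0.193, 0.2], [0.513, 0.192, 0.196], [0.508, 0.194, 0.186]]
    [[0.485, 0.127, 0.192], [0.487, 0.125, 0.197], [0.486, 0.122, 0.199], [0.486, 0.119, 0.2]]
256 [[0.516, 0.194, 0.207], [0.513, 0.193, 0.203], [0.51, 0.193, 0.198], [0.506, 0.194, 0.189]]
    [[0.483, 0.128, 0.193], [0.487, 0.126, 0.203], [nan, nan, nan], [0.486, 0.121, 0.206]]
262 [[0.515, 0.193, 0.212], [0.512, 0.193, 0.207], [0.508, 0.194, 0.198], [0.503, 0.195, 0.189]]
    [[0.48, 0.129, 0.194], [0.484, 0.127, 0.203], 
[... 1824 characters left out ...]
038] across [-0.081 -0.025  0.075] [45. 37. 35.]
0.140 115 along [-0.012  0.031  0.038] across [-0.077 -0.019  0.074] [35. 31. 31.]
0.148 122 along [-0.011  0.027  0.037] across [-0.085 -0.009  0.075] [24. 20. 18.]
0.156 82 along [-0.014  0.025  0.035] across [-0.087 -0.024  0.079] [32. 25. 19.]
0.164 394 along [-0.022  0.011  0.034] across [-0.087 -0.032  0.086] [17. 17. 18.]
0.172 80 along [-0.016  0.023  0.034] across [-0.086 -0.01   0.083] [24. 17. 17.]
0.180 40 along [-0.005  0.025  0.028] across [-0.016  0.004  0.041] [28. 14. 12.]
0.188 28 along [0.02  0.026 0.028] across [-0.016 -0.     0.035] [29. 12. 11.]
0.196 9 along [0.017 0.025 0.028] across [-0.017 -0.014  0.01 ] [30. 14. 11.]
```

The fingertips are really about 33 mm above the reported TCP height: they measured z 0.184 when the report said 0.1506. They shut just over the rib, and nothing was disturbed. I'll open, go about 31 mm lower, and grip again.

Call:
send_rows([
  [0,0,0.002],
  [0,0,0.002],
  [0,0,0.002],
  [0,0,0.002],
  [0,0,0.002],
  [0,0,0.002],
], twist=[0,0,0,0,0,0], claw=0.3)

```text
time_s: 4.95
eef_pos: [0.4925, 0.1643, 0.0186]
tool_rot: [0.983, -0.185, -0.0, -0.0]
force: [-1.6, 0.4, -0.3]
gripper_width: 0.648
grip_force: 0.0
```

Call:
send_rows([
  [0,0,-0.01],
  [0,0,-0.02],
  [0,0,-0.027],
  [0,0,-0.032],
  [0,0,-0.032],
], twist=[0,0,0,0,0])

```text
time_s: 5.58
eef_pos: [0.4921, 0.1642, -0.0139]
tool_rot: [0.983, -0.185, -0.0, 0.0]
force: [1.0, 0.4, -0.3]
gripper_width: 0.702
grip_force: 0.0
```

Call:
send_rows([
  [0,0,0],
  [0,0,0],
  [0,0,0],
  [0,0,0],
  [0,0,0],
  [0,0,0],
], twist=[0,0,0,0,0,0], claw=1, squeeze=45)

```text
time_s: 6.32
eef_pos: [0.4926, 0.1643, -0.0132]
tool_rot: [0.983, -0.185, 0.0, -0.0]
force: [-1.0, -0.7, 1.6]
gripper_width: 0.319
grip_force: 45.0
```

Gripped: opening 28 mm, force 45 N. I'll lift, turn and carry the plate to just beside the block, then measure both in one wrist view.

Call:
send_rows([
  [0,0,0.02],
  [0,0,0.05],
  [0.003,-0.01,0.08],
  [0.01,-0.04,0.095],
  [0.018,-0.08,0.095],
  [0.028,-0.12,0.095],
  [0.038,-0.155,0.095],
  [0.045,-0.18,0.095],
], twist=[0,0,0.05,0.15,0.25,0.35,0.45,0.529])

```text
time_s: 7.32
eef_pos: [0.5375, -0.0173, 0.0823]
tool_rot: [0.997, 0.08, -0.0, 0.0]
force: [-0.1, 0.3, -2.6]
gripper_width: 0.318
grip_force: 45.0
```

Call:
send_rows([
  [0,0,0],
  [0,0,0],
  [0,0,0],
], twist=[0,0,0])

```text
time_s: 7.7
eef_pos: [0.5373, -0.0147, 0.0818]
tool_rot: [0.997, 0.079, -0.0, -0.0]
force: [-0.1, -0.2, -3.3]
gripper_width: 0.315
grip_force: 45.0
```

```bash
python3 - <<'E'
from h import *
c=cap('wrist','w2.png');W=cloud(c);np.savez('w2.npz',W=W,px=c['pixels'])
s=arm.state();print(s['time_s'],s['eef_pos'],s['tool_rot'],s['joint_positions'],s['force'],s['grip_force'])
def cc(z0,z1,t,mn=60):
    m=(W[...,2]>z0)&(W[...,2]<z1)
    n,l,st,ce=cv2.connectedComponentsWithStats(m.astype(np.uint8))
    for i in range(1,n):
        if st[i,4]>mn: print(t,st[i],cv2.minAreaRect(W[l==i][:,:2].astype(np.float32)),np.median(W[l==i][:,2]))
cc(.022,.034,'block');cc(.04,.055,'dowel',15);cc(.09,.115,'plate')
E
```

```text
7.75 [ 0.53728775 -0.01474357  0.0817927 ] [ 9.96856398e-01  7.92294848e-02 -1.03507317e-06 -1.05500294e-04] [-9.08806817e-02 -7.14483322e-02  1.58664292e+00  2.07923191e-04
  1.62643584e+00  1.32130198e+00] [-0.58683733  0.6741624  -3.23168243] 44.996214509010315
block [  421    85   120   204 17062] ((0.5656796097755432, -0.13438880443572998), (0.15604719519615173, 0.07135410606861115), 9.301648139953613) 0.028308630801209506
dowel [484 122  27  25 484] ((0.6116557717323303, -0.12511178851127625), (0.013315008953213692, 0.015125389210879803), 78.13141632080078) 0.04679959019624766
dowel [469 272  16  15 150] ((0.5062063932418823, -0.142308309674263), (0.006397032178938389, 0.009143531322479248), 52.27580642700195) 0.04453049222076108
plate [  241    78   147   199 18242] ((0.5732158422470093, -0.008438065648078918), (0.10207192599773407, 0.0707017332315445), 9.067926406860352) 0.10694650879353218
plate [271 355  87   4 342] ((0.47045010328292847, -0.02503162808716297), (0.0043051112443208694, 0.05082004889845848), 8.999768257141113) 0.10699357449379979
```

View pics/w2.png

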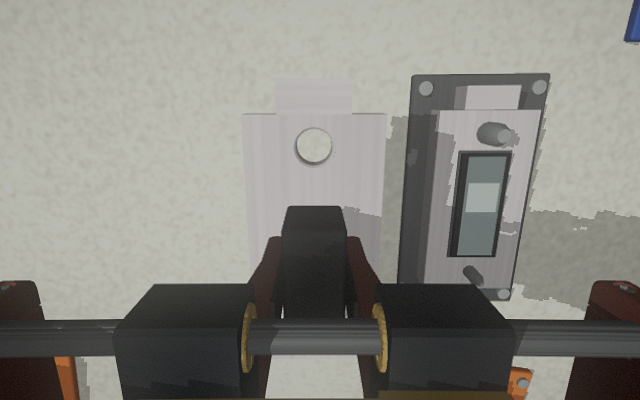

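The wrist view shows the held plate with its hole at (314,146), and the block to its right with the large dowel at (495,134) and the small one at (473,275). I'll refine the relative offset using hole versus dowel tops.

```bash
python3 - <<'E'
from h import *
c=cap('wrist');W=cloud(c);K=np.array(c['K'],float);D=np.array([c['k1'],0,0,0,0],float)
R=cv2.Rodrigues(np.array(c['rvec'],float))[0];t=np.array(c['tvec'],float).reshape(3);C=-R.T@t
print('cam',C.round(4))
def onz(uv,z):
    p=cv2.undistortPoints(np.array(uv,float).reshape(-1,1,2),K,D).reshape(-1,2)
    r=np.c_[p,np.ones(len(p))]@R
    return C+r*((z-C[2])/r[:,2])[:,None]
g=np.zeros(W.shape[:2],bool);g[115:180,280:350]=1
m=(g&(W[...,2]<.085)).astype(np.uint8)
cn=max(cv2.findContours(m,0,cv2.CHAIN_APPROX_NONE)[0],key=cv2.contourArea);e=cv2.fitEllipse(cn);print('hole px',e)
print('hole',onz([e[0]],.101))
a=np.radians(9.2);u=np.array([np.cos(a),np.sin(a)]);n=np.array([-u[1],u[0]])
for nm,(x0,x1,y0,y1) in dict(L=(475,520,115,155),S=(460,490,262,292)).items():
    g[:]=0;g[y0:y1,x0:x1]=1
    for z in(.0465,.048,.049):
        k=g&(W[...,2]>z)&(W[...,2]<.056)
        if k.sum()>4:
            q=W[k][:,:2];(cc,rr)=cv2.minEnclosingCircle(q.astype(np.float32));print(nm,z,k.sum(),np.round(cc,4),round(rr,4),np.median(W[k][:,2]))
# plate lateral center and block lateral center by row edges; ends
for nm,z0,z1,x0,x1 in(('plate',.1,.112,200,400),('block',.024,.032,400,600)):
    k=(W[...,2]>z0)&(W[...,2]<z1);k[:,:x0]=0;k[:,x1:]=0;k[320:]=0
    q=W[k][:,:2];s=q@u;v=q@n
    for lo,hi in((-.013,-.003),(-.05,-.02),(-.06,-.035)):
        j=(s>s.max()+lo-.002)&(s<s.max()+hi) if lo>-.02 else (s>s.max()+lo-.01)&(s<s.max()+hi)
        print(nm,'end',np.percentile(s,99.7).round(4),'lat',np.percentile(v[j],[.5,99.5]).round(4),'mid',np.percentile(v[j],[.5,99.5]).mean().round(4))
s=arm.state();print(s['eef_pos'])
E
```

```text
cam [ 0.6134 -0.0022  0.2758]
hole px ((313.3448486328125, 145.1064910888672), (31.82085609436035, 33.3370246887207), 87.78400421142578)
hole [[ 0.59233076 -0.00527513  0.101     ]]
L 0.0465 256 [ 0.6106 -0.1256] 0.006 0.04941431325549789
L 0.048 208 [ 0.6112 -0.126 ] 0.0051 0.04970866550345681
L 0.049 166 [ 0.6094 -0.1268] 0.0041 0.04986737858791221
S 0.0465 46 [ 0.5058 -0.1428] 0.0033 0.048435184314283175
S 0.048 28 [ 0.5055 -0.1433] 0.0027 0.04959723162462883
S 0.049 21 [ 0.5055 -0.1433] 0.0027 0.04972887254736422
plate end 0.6155 lat [-0.1177 -0.0822] mid -0.1
plate end 0.6155 lat [-0.1346 -0.0653] mid -0.0999
plate end 0.6155 lat [-0.1345 -0.0653] mid -0.0999
block end 0.6144 lat [-0.2407 -0.2043] mid -0.2225
block end 0.6144 lat [-0.2573 -0.1879] mid -0.2226
block end 0.6144 lat [-0.2571 -0.1879] mid -0.2225
[ 0.53735516 -0.01483785  0.08177485]
```

Hole/dowel and outline agree: the shift is (0.0186, -0.1211) with a twist of +0.004. I'll move over and stop 5 mm above the dowels.

Call:
send_rows([
  [0.006,-0.04,0],
  [0.012,-0.08,0],
  [0.0186,-0.121,0],
  [0.0186,-0.121,-0.015],
  [0.0186,-0.121,-0.03],
  [0.0186,-0.121,-0.04],
  [0.0186,-0.121,-0.04],
], twist=[0.004,0.004,0.004,0.004,0.004,0.004,0.004])

```text
time_s: 8.68
eef_pos: [0.5552, -0.1354, 0.0401]
tool_rot: [0.997, 0.081, -0.001, -0.001]
force: [0.0, -0.7, -3.6]
gripper_width: 0.317
grip_force: 45.0
```

Call:
send_rows([
  [0,0,0],
  [0,0,0],
], twist=[0,0])

```text
time_s: 8.93
eef_pos: [0.5566, -0.1366, 0.0425]
tool_rot: [0.997, 0.081, 0.001, 0.0]
force: [-0.2, -0.3, -2.2]
gripper_width: 0.314
grip_force: 45.0
```

```bash
python3 - <<'E'
from h import *
c=cap('wrist');W=cloud(c)
cv2.imwrite('pics/w3.png',cv2.resize(c['pixels'][60:260,220:420,::-1],(600,600),interpolation=cv2.INTER_CUBIC))
s=arm.state();print(s['time_s'],s['eef_pos'],s['force'],s['ft_torque'])
E
```

```text
8.975 [ 0.55648533 -0.1366567   0.04241502] [-0.28063628  0.28200015 -3.44261086] [0.00646013 0.06259092 0.00721761]
```

View pics/w3.png

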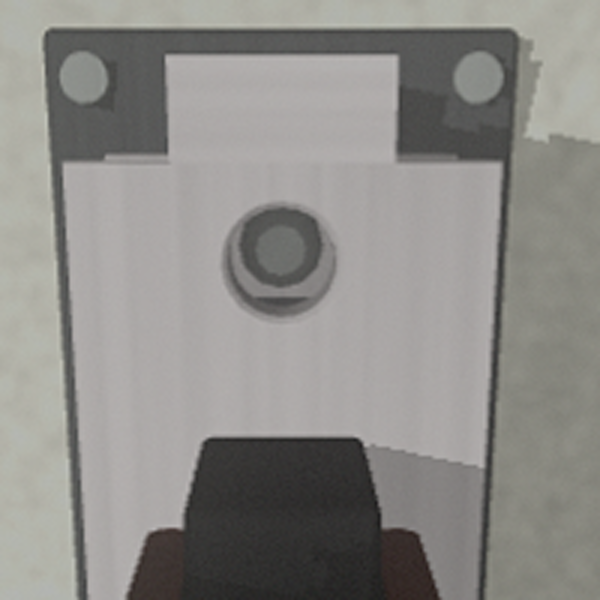

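The close-up shows the large dowel (281,247) inside the hole (279,262). It is laterally centred, and the upward offset is the expected perspective. I'll lower gently.

Call:
send_rows([
  [0,0,-0.003],
  [0,0,-0.006],
  [0,0,-0.009],
  [0,0,-0.011],
  [0,0,-0.013],
  [0,0,-0.013],
], twist=[0,0,0,0,0,0])

```text
time_s: 9.72
eef_pos: [0.556, -0.1367, 0.0284]
tool_rot: [0.997, 0.081, -0.0, -0.0]
force: [-0.5, -0.8, -3.9]
gripper_width: 0.316
grip_force: 45.0
```

Call:
send_rows([
  [0,0,-0.003],
  [0,0,-0.006],
  [0,0,-0.009],
  [0,0,-0.011],
  [0,0,-0.012],
  [0,0,-0.013],
  [0,0,-0.013],
  [0,0,-0.013],
], twist=[0,0,0,0,0,0,0,0])

```text
time_s: 10.72
eef_pos: [0.5561, -0.1367, 0.017]
tool_rot: [0.997, 0.081, 0.0, 0.0]
force: [-5.5, 0.7, 6.6]
gripper_width: 0.319
grip_force: 45.0
```

Call:
send_rows([
  [0,0,-0.001],
  [0,0,-0.002],
  [0,0,-0.003],
  [0,0,-0.003],
  [0,0,-0.003],
  [0,0,-0.003],
], twist=[0,0,0,0,0,0])

```text
time_s: 11.48
eef_pos: [0.5562, -0.1367, 0.0149]
tool_rot: [0.997, 0.081, 0.0, 0.0]
force: [-7.0, 2.3, 9.9]
gripper_width: 0.316
grip_force: 45.0
```

```bash
python3 - <<'E'
from h import *
for n in('wrist','top'):
    c=cap(n);W=cloud(c)
    q=W.reshape(-1,3);a=np.radians(9.3);u=np.array([np.cos(a),np.sin(a)])
    d=q[:,:2]-[.557,-.136];s=d@u;v=d@[-u[1],u[0]]
    for lo,hi in((-.075,-.06),(-.045,-.03),(.03,.044),(.062,.068),(.072,.083)):
        k=(s>lo)&(s<hi)&(abs(v)<.015)&(q[:,2]<.06)&(q[:,2]>.02)
        print(n,lo,k.sum(),np.median(q[k,2]).round(4) if k.sum() else '')
    for nm,z0,z1 in(('foot',.004,.013),):
        k=(q[:,2]>z0)&(q[:,2]<z1)&(abs(s)<.1)&(abs(v)<.055);print(n,nm,np.median(q[k,2]).round(4))
s=arm.state();print(s['eef_pos'],s['force'],s['ft_torque'])
E
```

```text
wrist -0.075 204 0.0401
wrist -0.045 0 
wrist 0.03 1597 0.04
wrist 0.062 775 0.04
wrist 0.072 1583 0.04
wrist foot 0.0079
top -0.075 68 0.039
top -0.045 66 0.0392
top 0.03 0 
top 0.062 0 
top 0.072 0 
top foot 0.0075
[ 0.5561362  -0.13669644  0.01487945] [-7.0314153   1.78796357 11.14854335] [0.45993198 1.33432722 0.0737852 ]
```

The plate top is at 0.040, which is flush level. I'll press a little more for margin and ease the sideways load.

Call:
send_rows([
  [-0.0005,0,-0.001],
  [-0.001,0,-0.002],
  [-0.001,0,-0.002],
  [-0.001,0,-0.002],
  [-0.001,0,-0.002],
], twist=[0,0,0,0,0], squeeze=55)

```text
time_s: 12.2
eef_pos: [0.5563, -0.1367, 0.0148]
tool_rot: [0.997, 0.081, 0.002, 0.0]
force: [-7.8, 3.4, 16.3]
gripper_width: 0.32
grip_force: 55.0
```

Call:
send_rows([
  [0,0,-0.001],
  [0,0,-0.002],
  [0,0,-0.002],
  [0,0,-0.002],
  [0,0,-0.002],
  [0,0,-0.002],
  [0,0,-0.002],
  [0,0,-0.002],
], twist=[0,0,0,0,0,0,0,0])

```text
time_s: 13.2
eef_pos: [0.5563, -0.1368, 0.0148]
tool_rot: [0.997, 0.081, 0.002, 0.001]
force: [-11.9, 4.9, 26.1]
gripper_width: 0.315
grip_force: 55.0
```

```bash
python3 - <<'E'
from h import *
c=cap('wrist');W=cloud(c);q=W.reshape(-1,3);a=np.radians(9.3);u=np.array([np.cos(a),np.sin(a)])
d=q[:,:2]-[.557,-.136];s=d@u;v=d@[-u[1],u[0]]
for lo,hi,l2,h2 in((-.069,-.06,-.03,.03),(.03,.044,-.03,.03),(.072,.083,-.015,.015),(-.01,.06,.02,.033),(-.01,.06,-.033,-.02)):
    k=(s>lo)&(s<hi)&(v>l2)&(v<h2)&(q[:,2]<.045)&(q[:,2]>.036)
    print(lo,l2,k.sum(),np.mean(q[k,2]).round(5))
t=arm.state();print(t['time_s'],t['eef_pos'],t['force'],t['ft_torque'],t['grip_force'])
d=cap('scene');t=cap('top')
cv2.imwrite('pics/fin.png',np.hstack([cv2.resize(d['pixels'][190:310,190:350],(640,480)),])[:,:,::-1])
E
```

```text
-0.069 -0.03 298 0.04007
0.03 -0.03 3201 0.03996
0.072 -0.015 1527 0.04001
-0.01 0.02 2910 0.03997
-0.01 -0.033 2912 0.03995
13.25 [ 0.5562986  -0.13673325  0.01474742] [-12.17156113   3.26812634  25.44839916] [ 1.08278578  2.50652087 -0.00517937] 55.01477658748627
```

View pics/fin.png

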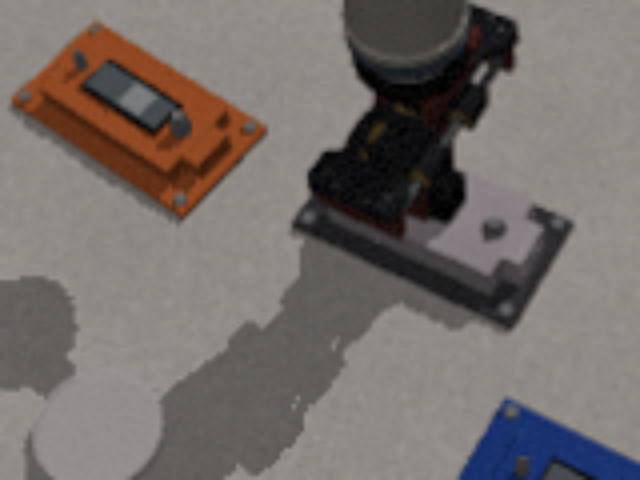

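The final view shows the plate flush on the block, with the dowel coming through at (492,228), the tongues stacked at (515,270), and the gripper still holding. The plate is level at 0.040 at both ends and pressed with about 25 N. I'm handing it in.

```bash
python3 -c "
from rig import arm
print(arm.job_done())"
```

```text
the job is handed in; nothing more can be done
None
```

The slide press is closed flush, large hole on large dowel and tongue over tongue, and the gripper still holds it down with about 25 N; the job was handed in at about 13 s, after a first grasp that closed just above the rib and had to be repeated lower.

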